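# Slide the brass tongue block under the thickness gauge

## Task

Check the brass tongue block on the green thickness gauge: pick it up by its upright block, slide its flat tongue in under the gauge's low head from the open front until the black spot on the tongue lies right beneath the measuring tip, with the block lying flat on the gauge's steel base and square to it, and let go. Do not knock the gauge head, and leave the aluminium and the blue block where they are.

Things in the scene. Friction and masses are not known exactly. Their poses are not given: they have to be found in the camera images.
- brass_grip (a point): loose brass-coloured tongue block, 0.2 to 0.4 kg: flat plate 150 x 44 x 8 mm carrying an upright grip block 30 (x) by 32 (y) mm, top 64 mm above the underside. This point: centre of the grip block, 36 mm above the underside. x along the plate to the tongue, z up; from here the plate runs 115 mm to +x, 35 mm to -x. Grip across y, so that the gripper stays short along x
- brass_spot (a point): centre of the black check spot, 16 mm across, on the top face of the brass block's tongue: 95 mm to +x of brass_grip on the centre line, 8 mm above the underside; axes as brass_grip
- gauge_head: fixed green gauge's head. Origin: on the measuring axis, at the top face of the steel base (15 mm over the bench). x runs from the open front into the throat, z up. Tip (12 mm across) ends 18 mm above the base; head 50 mm wide from x = -20 mm to the column at x = 60 mm, underside 20 mm, dial top 115 mm above the base. Flat base 130 mm wide, x = -165 to 120 mm. Slide in along +x
- aluminium_grip (a point): the plain aluminium (silver) tongue block (same shape and size as the brass one), a bystander; this point is the centre of its upright grip block, 36 mm above its underside, axes as for the brass one
- blue_grip (a point): the blue tongue block (same shape and size as the brass one), a bystander; this point is the centre of its upright grip block, 36 mm above its underside, axes as for the brass one
Things that resemble listed ones, but are neither listed nor needed, are in the scene too. Leave any orange or red look-alike of the part that bears brass_grip alone.

How it is judged:
At the end, for the whole second after the job is handed in: the black spot is within 12 mm (horizontally) of the measuring axis, the block lies flat on the gauge's base (spot 8 mm above it, within 4 mm; tilt under 0.08 rad), grip block on the open front side, square to the gauge within 0.2 rad, at rest (horizontal distance between brass_spot and gauge_head below 0.012 m and z of brass_spot in the frame of gauge_head between 0.004 and 0.012 m and x of brass_grip in the frame of gauge_head below 0 m and angle between the x axis of brass_grip and the x axis of gauge_head, either way round below 0.2 rad and angle between brass_grip's own z axis and vertical below 0.08 rad and linear speed of brass_block below 0.01 m/s); the robot touches nothing.
It fails at once if the gauge head is knocked (over 5 N) (contact force between gauge_head and anything else above 5 N).
It fails at once if the aluminium block is moved more than 20 mm (distance of aluminium_grip from where it was at the start of the episode above 0.02 m).
It fails at once if the blue block is moved more than 20 mm (distance of blue_grip from where it was at the start of the episode above 0.02 m).
It also fails if it takes over 37 s, if anything falls off the work surface, if the arm or the gripper's body presses on something with over 40 N, if the wrist force passes 120 N, or if a joint passes its speed limit or range.

## Robot

A 6-joint arm with a two-finger parallel gripper is mounted at the origin on the work surface. World frame = base frame: x ahead of the robot, y to its left, z up, the work surface at z = 0. Lengths are in m, angles in rad, forces in N, time in s.
With the tool pointing down it reaches from about 0.25 to 0.85 m from the base axis. Payload 12.5 kg.
Tool frame: the origin (TCP) lies at the very end of the fingers, on their centre line; the grasp point (between the pads) lies 19 mm behind it; z points along the fingers, y is the direction in which the jaws open and shut (so a half turn about z gives the same grasp; the last joint's range is limited). The gripper opens to 93 mm and grips with 3 to 60 N. Pads are 15 mm wide; open, the fingers measure 128 mm over their backs; the gripper's body (75 mm by 188 mm) begins 65 mm behind the grasp point.
Start: joints at [-1.23, 0.351, 1.652, -0, 1.139, -0.085], TCP at [0.227, -0.501, 0.219] pointing down, gripper open.
Joint ranges: [-2.75, 2.75], [-0.79, 2.1], [0.01, 2.65], [-1.57, 4.71], [0.07, 3.14], [-2.87, 2.87]. Speed limits (rad/s): [2.22, 2.22, 2.79, 3.14, 3.14, 3.14].

## Interface

Orientations are given as a unit quaternion [x, y, z, w].
In Python, from cell import * gives the robot as it stands.
- The arm moves only by the tool play_rows, never from a script. Its argument "commands" is a list of rows, each a list of 3 entries, a list of its own where there are three numbers: the shift along the tool's x, y, z in cm, then the turn, a rotation vector about the tool's x, y, z in rad, then the opening, from -1 (shut) to 1 (fully open). In form: [[[x, y, z], [wx, wy, wz], gripper], ...]. A call has 1 to 12 rows; each row shifts and turns the commanded pose from where the row before left it, along the tool's axes as they then stand; what a row does not reach is not made up. A row lasts 1/10 s, in which the tool goes at most 50 mm and 8.59 degrees, less where a joint would pass 70% of its speed; a pose out of reach is approached as far as the arm can. A call is refused whole if a number of a shift passes 5 or a number of a turn 0.15, either way. A call with a gripper value outside its range is refused whole. The fingers move at their own pace and stop on an object; "squeeze" is the grip in N (left out, the last holds). Time passes only in rows, so rows that do not move let the fingers close. It gives the time, the measured TCP pose, the force and the opening at its end, in the units of the state.
- observe(): the state, without advancing time (a new reading comes with each control period).
- capture(name): name is "scene" or "top" or "wrist"; returns a dict with "img" (480x640x3 uint8, red, green, blue), "depth" (480x640 float32, m along the optical axis (not along the pixel's ray), 0 where there is no reading), "fx", "fy", "cx", "cy" (pixels), "cam_to_world" (4x4, takes a point from camera to world coordinates); the wrist camera has in their place "hand_eye" (4x4, takes a point from camera to tool coordinates, whose origin is the TCP and whose axes are the flange's). Camera axes: x right, y up, looking along -z (the intrinsics and any distortion apply to the point x, -y, -z); pixel columns grow to the right and rows downward; lengths in m; the calibration is good to about 2 mm. A picture is of the moment at which its call begins: read the wrist's pose just before it.
- close_job(): hands the job in, once; it reports no verdict.
Trained networks look in the newest picture that a camera, given by its name, has taken for a name from the list of things; names that differ only in an ending like _2 or _b are one class to them, and where a whole thing is asked for, a point or a joint stands for the part that bears it (a point fixed in the world has none). Each returns a list of dicts, best first, with "p" (0 to 1); they miss things now and then, are a little off and sometimes report something else, mostly with a low value. They report only what shows in the picture. A call takes as long as a camera call. They do not tell look-alikes from the thing itself.
- search_frame(camera, target): "centre" ([column, row] in pixels, amid what is visible of it).
- regions_of(camera, target): "region" (480x640 bool, what is visible of it) and "centre" ([column, row] in pixels, amid what is visible of it).
The state is a dict: "t": time; "joint_pos": joint angles; "qvel": joint speeds; "joint_efforts": joint torques, N m; "tcp_pos": TCP position; "orientation": TCP orientation; "wrist_force": force on the tool from outside, world axes, zero at the start; "wrist_torque": the same for the moment, N m; "finger_gap": finger opening in m.
Only numpy, scipy, OpenCV 4.12 (cv2) and the standard library are available. Lean on these libraries where they do the work, as an engineer would, in place of code of your own. Each camera call takes 0.05 s, during which the arm holds its last target.

## Working session

There is one attempt and no reset: what is moved stays moved. The work goes in short steps, Python scripts to look and compute and a tool call to move; the robot and the scene stay as the last step left them, time stands still between calls to the robot, and variables do not carry over. Pictures are saved under pics/ and viewed, and the job is handed in when it is done.

Besides the shell and the picture viewer there is one more tool, called in YAML: its name, and indented under it one key for each argument. play_rows: Moves the arm, as the interface text tells. Its arguments: {"type":"object","properties":{"commands":{"type":"array","items":{"type":"array"}},"squeeze":{"type":"number"}},"required":["commands"]}

```bash
mkdir -p pics; ls; python3 - <<'E'
from cell import *
import cv2
s=observe();print(s)
for c in ["scene","top"]:
    d=capture(c);cv2.imwrite(f"pics/{c}0.png",d["img"][:,:,::-1]);print(c,d["fx"],d["fy"],d["cx"],d["cy"],d["cam_to_world"],[k for k in d])
    for n in ["brass_grip","gauge_head","aluminium_grip","blue_grip","brass_spot"]:
        print(n,[(r["p"],r["centre"]) for r in search_frame(c,n)])
E
```

```text
pics
{'t': 0.0, 'joint_pos': array([-1.22958865e+00,  3.51265729e-01,  1.65241511e+00, -2.45460527e-05,
        1.13912818e+00, -8.45811668e-02]), 'qvel': array([-0.00030403,  0.00201155, -0.00012882,  0.00065169,  0.0014922 ,
       -0.0001053 ]), 'joint_efforts': array([ 2.09668833e-03, -4.97312164e+01, -2.85251856e+01,  7.00183399e-02,
        2.56497588e-02, -6.88542855e-05]), 'tcp_pos': array([ 0.227081  , -0.50054852,  0.2180887 ]), 'orientation': array([ 9.77422180e-01,  2.11294845e-01, -8.88765265e-05, -6.01757801e-04]), 'wrist_force': array([-0.60616205,  0.39419741, -0.45791635]), 'wrist_torque': array([-0.01870808,  0.05356754, -0.02388457]), 'finger_gap': 0.09269458557373678}
scene 518.1152531081614 518.1152531081614 323.3503462598663 242.89621998295343 [[-0.79015325 -0.40231647  0.46238436  1.00130105]
 [ 0.6128331  -0.50669846  0.60637633  0.59615695]
 [-0.00966574  0.76249467  0.64692229  0.75546339]
 [ 0.          0.          0.          1.        ]] ['img', 'depth', 'fx', 'fy', 'cx', 'cy', 'cam_to_world']
brass_grip [(0.86, [319.2, 195.2]), (0.68, [373.2, 237.0]), (0
[... 157 characters left out ...]
1, 237.1]), (0.72, [321.0, 193.4]), (0.7, [278.3, 232.9])]
top 445.28465198548514 445.28465198548514 319.533861109859 234.04139594540402 [[ 0.00951261  0.99867219 -0.05062972  0.4324605 ]
 [-0.99994438  0.00973095  0.00406764 -0.03370511]
 [ 0.00455491  0.05058821  0.99870921  1.00937698]
 [ 0.          0.          0.          1.        ]] ['img', 'depth', 'fx', 'fy', 'cx', 'cy', 'cam_to_world']
brass_grip [(0.9, [413.8, 298.2]), (0.75, [395.3, 208.1]), (0.72, [326.1, 279.6])]
gauge_head [(0.65, [222.7, 145.8])]
aluminium_grip [(0.73, [394.0, 212.5]), (0.67, [353.6, 193.9])]
blue_grip [(0.88, [448.9, 182.4])]
brass_spot [(0.97, [393.6, 209.2]), (0.88, [413.4, 298.3]), (0.87, [324.7, 280.1])]
```

View pics/scene0.png

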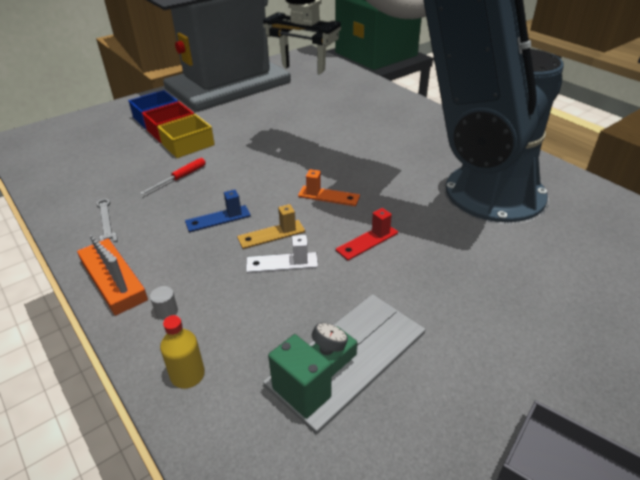

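View pics/top0.png

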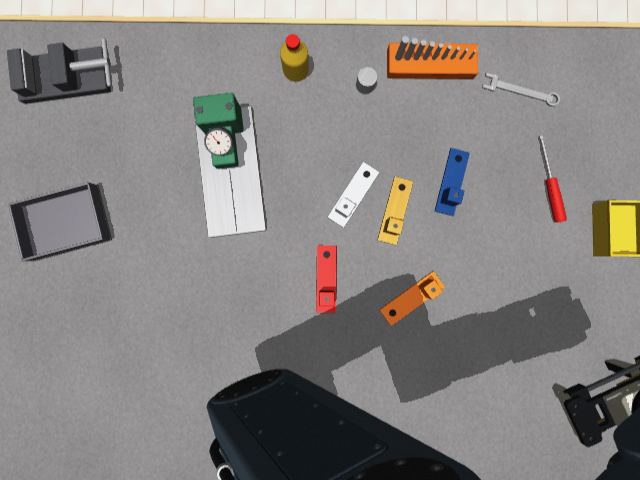

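The pictures show the brass block in the top view with its grip at about (395,226) and its spot at (402,187). The silver block is close on its left at (347,206), blue is at (453,182), and red and orange look-alikes are below. The gauge dial is at (218,142), and its base opens toward the robot, with the front edge at about row 235. Next I'll measure these.

```bash
cat > h.py <<'E'
from cell import *
import cv2, numpy as np
def world(d):
    h,w=d["depth"].shape
    u,v=np.meshgrid(np.arange(w),np.arange(h)); z=d["depth"]
    p=np.stack([(u-d["cx"])/d["fx"]*z,-(v-d["cy"])/d["fy"]*z,-z],-1)
    T=d["cam_to_world"]; return p@T[:3,:3].T+T[:3,3]
def ray(d,u,v,zp):
    T=d["cam_to_world"]; r=T[:3,:3]@np.array([(u-d["cx"])/d["fx"],-(v-d["cy"])/d["fy"],-1.]); 
    return T[:3,3]+r*(zp-T[2,3])/r[2]
def rect(m,d,zp):
    """min area rect of mask, in world at height zp"""
    n,l,st,_=cv2.connectedComponentsWithStats(m.astype(np.uint8)); k=1+np.argmax(st[1:,4])
    c=cv2.findContours((l==k).astype(np.uint8),cv2.RETR_EXTERNAL,cv2.CHAIN_APPROX_NONE)[0][0][:,0]
    P=np.array([ray(d,u,v,zp)[:2] for u,v in c],np.float32)*1000
    return cv2.minAreaRect(P),cv2.boxPoints(cv2.minAreaRect(P)).round(1).tolist(),st[k]
E
python3 - <<'E'
from h import *
for c in ["top","scene"]:
    d=capture(c);W=world(d);hsv=cv2.cvtColor(d["img"],cv2.COLOR_RGB2HSV);H,S,V=cv2.split(hsv);Z=W[...,2]
    print(c,"bench z",np.median(Z[(S<30)&(abs(Z)<.01)]))
    br=(H>15)&(H<26)&(S>110)
    reg=np.zeros_like(br)
    if c=="top": reg[165:255,370:420]=1
    else: reg[200:255,230:310]=1
    m=br&reg
    g=m&(Z>.05); pl=m&(Z<.02)
    print("grip top",W[g].mean(0),g.sum(),np.percentile(Z[g],[10,50,90])); print("plate",rect(m&(Z<.025),d,.008), np.median(Z[pl]))
    if g.sum()>20: print("gripTop rect",rect(g,d,.064))
    dk=(V<70)&reg&(Z<.02); n,l,st,ce=cv2.connectedComponentsWithStats(dk.astype(np.uint8)); 
    for i in range(1,n):
        if st[i,4]>10: print("dark",ce[i],st[i,4],ray(d,*ce[i],.008))
    # gauge base
    ex=np.zeros_like(br)
    if c=="top": ex[90:245,185:275]=1
    else: ex[290:435,255:430]=1
    b=ex&(Z>.009)&(Z<.022)
    print("base",rect(b,d,.015),np.median(Z[b]))
    gh=ex&(H>60)&(H<90)&(S>80)&(Z>.02)
    print("green",gh.sum(),np.percentile(Z[gh],[5,25,50,75,95]))
    dial=ex&(Z>.118)&(S<60)&(V>120); print("dial",dial.sum(),W[dial].mean(0), np.percentile(Z[ex],99))
    np.save(f"pics/{c}W.npy",W)
E
```

```text
top bench z 2.9820735036656387e-05
grip top [ 0.49657923 -0.19065352  0.09808976] 215 [0.06080446 0.06354594 0.06577992]
plate (((538.8327026367188, -207.844482421875), (43.8315315246582, 149.7469024658203), 75.17900848388672), [[460.79998779296875, -209.89999389648438], [605.5999755859375, -248.1999969482422], [616.7999877929688, -205.8000030517578], [472.1000061035156, -167.5]], array([ 378,  177,   35,   68, 1006], dtype=int32)) 0.007908700275099267
gripTop rect (((497.63983154296875, -196.40426635742188), (32.51493835449219, 33.72291564941406), 76.1202163696289), [[477.3999938964844, -208.10000610351562], [510.1000061035156, -216.1999969482422], [517.9000244140625, -184.6999969482422], [485.20001220703125, -176.60000610351562]], array([386, 218,  18,  17, 209], dtype=int32))
dark [401.51851852 186.88888889] 27 [ 0.59200617 -0.22252071  0.008     ]
base (((622.0430908203125, 165.97064208984375), (284.4254455566406, 130.3737030029297), 7.690173149108887), [[472.3999938964844, 211.5], [489.79998779296875, 82.30000305175781], [771.7000122070312, 120.4000015258789], [754.2999877929688
[... 864 characters left out ...]
-215.1999969482422], [526.2999877929688, -172.10000610351562], [495.3999938964844, -163.8000030517578]], array([279, 205,  15,  14, 157], dtype=int32))
dark [234.5        213.34615385] 26 [ 0.56678115 -0.32345044  0.008     ]
base (((624.111083984375, 168.2917022705078), (287.2161865234375, 132.57827758789062), 7.6727681159973145), [[472.8999938964844, 214.8000030517578], [490.6000061035156, 83.4000015258789], [775.2999877929688, 121.80000305175781], [757.5999755859375, 253.1999969482422]], array([ 263,  294,  163,  138, 5824], dtype=int32)) 0.014999800072498626
green 3773 [0.03592558 0.06509718 0.09347084 0.10941604 0.11110639]
dial 125 [0.84771501 0.39415585 0.45064112] 0.11715242760110754
```

```bash
python3 - <<'E'
from h import *
d=capture("wrist");print(d["hand_eye"].round(3))
E
```

```text
[[ 0.001  0.969  0.247  0.068]
 [ 1.    -0.001  0.001  0.001]
 [ 0.001  0.247 -0.969 -0.167]
 [ 0.     0.     0.     1.   ]]
```

play_rows:
  commands:
    - [[0,0,0],[0,0,0.137],1]
    - [[0,0,0],[0,0,0.137],1]
    - [[0,0,0],[0,0,0.137],1]
    - [[0,0,0],[0,0,0.137],1]
    - [[0,0,0],[0,0,0.137],1]

```text
t: 1.25
tcp_pos: [0.2272, -0.5009, 0.2186]
orientation: [0.991, -0.132, -0.0, -0.0]
wrist_force: [0.3, 0.5, -0.6]
finger_gap: 0.0928
```

play_rows:
  commands:
    - [[1.87,-3.63,0],[0,0,0],1]
    - [[1.87,-3.63,0],[0,0,0],1]
    - [[1.87,-3.63,0],[0,0,0],1]
    - [[1.87,-3.63,0],[0,0,0],1]
    - [[1.87,-3.63,0],[0,0,0],1]
    - [[1.87,-3.63,0],[0,0,0],1]
    - [[1.87,-3.63,0],[0,0,0],1]
    - [[1.87,-3.63,0],[0,0,0],1]
    - [[1.87,-3.63,0],[0,0,0],1]
    - [[1.87,-3.63,0],[0,0,0],1]
    - [[0,0,0],[0,0,0],1]

```text
t: 2.35
tcp_pos: [0.5032, -0.1949, 0.2186]
orientation: [0.992, -0.127, 0.0, -0.0]
wrist_force: [-0.3, 0.6, -0.9]
finger_gap: 0.0933
```

```bash
cat >> h.py <<'E'
from scipy.spatial.transform import Rotation as R
def wcap(name):
    s=observe(); d=capture("wrist"); T=np.eye(4);T[:3,:3]=R.from_quat(s["orientation"]).as_matrix();T[:3,3]=s["tcp_pos"]
    d["cam_to_world"]=T@d["hand_eye"]; cv2.imwrite(f"pics/{name}.png",d["img"][:,:,::-1]); return d,s
def yaw(s): 
    v=R.from_quat(s["orientation"]).as_matrix(); return np.degrees(np.arctan2(v[1,0],v[0,0])), v[2]
E
python3 - <<'E'
from h import *
d,s=wcap("w1");W=world(d);Z=W[...,2];H,S,V=cv2.split(cv2.cvtColor(d["img"],cv2.COLOR_RGB2HSV))
print(s["tcp_pos"],yaw(s))
br=(H>15)&(H<26)&(S>110)
print("plate",rect(br&(Z<.025),d,.008));print("grip",rect(br&(Z>.058)&(Z<.07),d,.064))
print([(r["p"],r["centre"],ray(d,*r["centre"],.008)) for r in search_frame("wrist","brass_spot")])
E
```

```text
[ 0.50319252 -0.19494155  0.21859053] (np.float64(-14.63777468400287), array([ 5.64476604e-04, -5.88770088e-04, -9.99999667e-01]))
plate (((538.6483154296875, -209.8193359375), (43.6943473815918, 148.3689422607422), 75.24415588378906), [[461.29998779296875, -212.10000610351562], [604.7999877929688, -249.8000030517578], [616.0, -207.60000610351562], [472.5, -169.8000030517578]], array([ 300,   94,   47,  154, 5133], dtype=int32))
grip (((500.8839416503906, -199.6715087890625), (31.451692581176758, 30.059797286987305), 75.42861938476562), [[482.3999938964844, -211.10000610351562], [511.5, -218.6999969482422], [519.4000244140625, -188.1999969482422], [490.29998779296875, -180.6999969482422]], array([ 305,  208,   37,   35, 1179], dtype=int32))
[(0.81, [324.5, 168.4], array([ 0.5437249 , -0.21284595,  0.008     ])), (0.72, [395.2, 327.6], array([ 0.35876894, -0.24509775,  0.008     ])), (0.69, [227.7, 390.0], array([ 0.33019285, -0.04422804,  0.008     ]))]
```

View pics/w1.png

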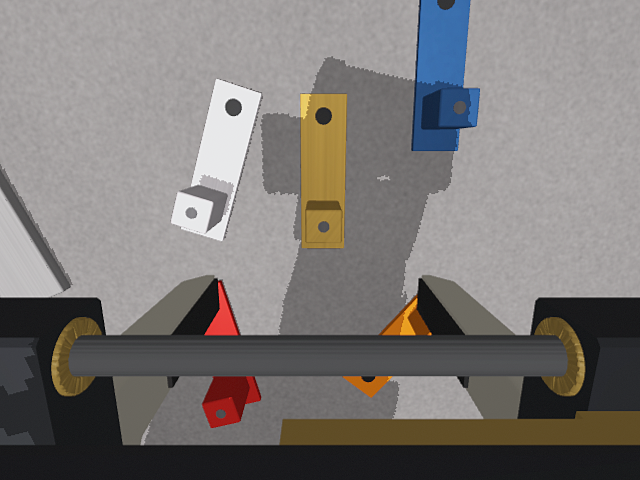

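The wrist view shows the brass block upright in the centre, with its grip at (324,227) and its spot at (323,116). It is lined up with the jaws. I'll descend and grip.

play_rows:
  commands:
    - [[-0.17,0.35,4],[0,0,0],1]
    - [[0,0,4],[0,0,0],1]
    - [[0,0,4],[0,0,0],1]
    - [[0,0,3],[0,0,0],1]
    - [[0,0,2],[0,0,0],1]
    - [[0,0,1.5],[0,0,0],1]
    - [[0,0,1.0],[0,0,0],1]
    - [[0,0,0],[0,0,0],1]

```text
t: 3.25
tcp_pos: [0.4975, -0.2014, 0.0228]
orientation: [0.992, -0.13, -0.001, -0.0]
wrist_force: [0.1, -0.4, 0.3]
finger_gap: 0.0928
```

play_rows:
  commands:
    - [[0,0,0],[0,0,0],-0.5]
    - [[0,0,0],[0,0,0],-0.5]
    - [[0,0,0],[0,0,0],-0.5]
    - [[0,0,0],[0,0,0],-0.5]
    - [[0,0,0],[0,0,0],-0.5]
    - [[0,0,0],[0,0,0],-0.5]
    - [[0,0,0],[0,0,0],-0.5]
    - [[0,0,0],[0,0,0],-0.5]
  squeeze: 25

```text
t: 4.05
tcp_pos: [0.4984, -0.2008, 0.0236]
orientation: [0.992, -0.129, -0.0, -0.0]
wrist_force: [0.9, 2.4, 0.9]
finger_gap: 0.0337
```

play_rows:
  commands:
    - [[0,0,-1],[0,0,0],-0.5]
    - [[0,0,-2],[0,0,0],-0.5]
    - [[0,0,-3],[0,0,0],-0.5]
    - [[0,0,-3],[0,0,0],-0.5]
    - [[0,0,-2],[0,0,0],-0.5]
    - [[0,0,0],[0,0,-0.131],-0.5]
    - [[0,0,0],[0,0,-0.131],-0.5]
    - [[0,0,0],[0,0,-0.131],-0.5]
    - [[0,0,0],[0,0,0],-0.5]

```text
t: 4.95
tcp_pos: [0.4982, -0.2008, 0.134]
orientation: [0.998, 0.068, -0.0, -0.0]
wrist_force: [0.5, -1.4, -3.1]
finger_gap: 0.0316
```

```bash
python3 - <<'E'
from h import *
d,s=wcap("w2");print(s["tcp_pos"],yaw(s),s["finger_gap"],s["wrist_force"])
g=np.array([644.5,169.5])/1000; a=np.radians(7.68); gx=np.array([np.cos(a),np.sin(a)])
t=g-.205*gx; dw=t-s["tcp_pos"][:2]; y=np.radians(yaw(s)[0]); print(t, "tool shift cm",100*dw@[np.cos(y),np.sin(y)],100*dw@[np.sin(y),-np.cos(y)])
E
```

```text
[ 0.49824501 -0.20077563  0.13402237] (np.float64(7.781654255168006), array([-1.71098454e-04, -3.35032275e-05, -9.99999985e-01])) 0.03157497472557099 [ 0.54318479 -1.41985016 -3.11129533]
[0.44133887 0.14210375] tool shift cm -0.9956809222369145 -34.74268774097061
```

View pics/w2.png

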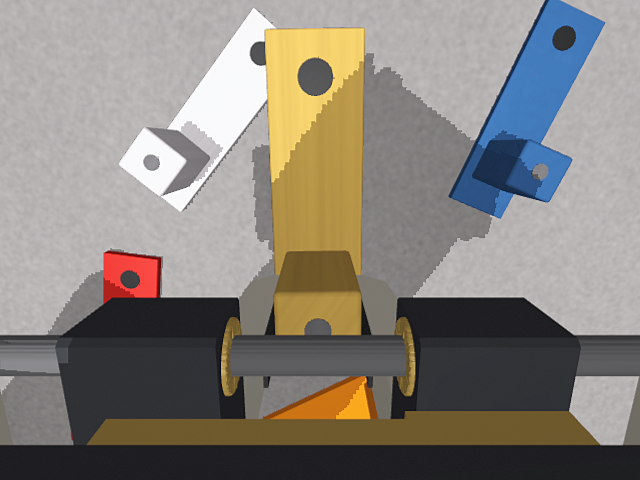

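The block is held and level, with the tongue pointing ahead and the spot at (315,77). I'll carry it to a point in front of the gauge.

play_rows:
  commands:
    - [[-0.1,-2,0],[0,0,0],-0.5]
    - [[-0.1,-3.4,0],[0,0,0],-0.5]
    - [[-0.1,-3.4,0],[0,0,0],-0.5]
    - [[-0.1,-3.4,0],[0,0,0],-0.5]
    - [[-0.1,-3.4,0],[0,0,0],-0.5]
    - [[-0.1,-3.4,0],[0,0,0],-0.5]
    - [[-0.1,-3.4,0],[0,0,0],-0.5]
    - [[-0.1,-3.4,0],[0,0,0],-0.5]
    - [[-0.1,-3.4,0],[0,0,0],-0.5]
    - [[-0.1,-3.4,0],[0,0,0],-0.5]
    - [[0,-2.1,0],[0,0,0],-0.5]
    - [[0,0,0],[0,0,0],-0.5]

```text
t: 6.2
tcp_pos: [0.4418, 0.1436, 0.1339]
orientation: [0.998, 0.066, 0.0, -0.0]
wrist_force: [-1.4, -0.7, -3.2]
finger_gap: 0.0319
```

```bash
cat > m.py <<'E'
from h import *
import sys
def meas(name,ang=7.68):
    d,s=wcap(name);print(s["t"],s["tcp_pos"],yaw(s),s["finger_gap"],s["wrist_force"])
    W=world(d);Z=W[...,2];H,S,V=cv2.split(cv2.cvtColor(d["img"],cv2.COLOR_RGB2HSV))
    zt=s["tcp_pos"][2]-.023+.008
    for c in ["wrist","top","scene"]:
        if c!="wrist": d=capture(c);cv2.imwrite(f"pics/{name}_{c}.png",d["img"][:,:,::-1]);W=world(d);Z=W[...,2];H,S,V=cv2.split(cv2.cvtColor(d["img"],cv2.COLOR_RGB2HSV))
        br=(H>15)&(H<27)&(S>90)
        near=np.hypot(W[...,0]-s["tcp_pos"][0],W[...,1]-s["tcp_pos"][1])<.14
        m=br&near&(abs(Z-zt)<.012)
        if m.sum()>200: print(c,"plate z",np.median(Z[m]),rect(m,d,zt))
        # plane tilt
        if c=="wrist" and m.sum()>300:
            A=np.c_[W[m][:,:2],np.ones(m.sum())];k=np.linalg.lstsq(A,W[m][:,2],rcond=None)[0];print("slopes",k[:2])
        for r in search_frame(c,"brass_spot")[:4]: print("  spot",r["p"],r["centre"],ray(d,*r["centre"],zt)[:2])
E
python3 -c "
from m import *
meas('w3')"
```

```text
6.2 [0.44180005 0.14357093 0.13385605] (np.float64(7.595061951195829), array([ 1.10559472e-04, -2.80174185e-04, -9.99999955e-01])) 0.03190572648747891 [-1.38242534 -0.65033055 -3.20197142]
wrist plate z 0.11849844459560807 (((500.7815246582031, 151.7135009765625), (112.62808227539062, 43.59739685058594), 8.368030548095703), [[441.8999938964844, 165.10000610351562], [448.20001220703125, 122.0], [559.7000122070312, 138.3000030517578], [553.2999877929688, 181.5]], array([  265,    28,   100,   247, 20540], dtype=int32))
slopes [-0.00756936  0.00051653]
  spot 0.63 [315.8, 174.9] [0.49434548 0.15092027]
top plate z 0.11775023727864237 (((522.9303588867188, 153.3291015625), (68.27081298828125, 44.21440124511719), 8.312657356262207), [[486.0, 170.3000030517578], [492.29998779296875, 126.5], [559.9000244140625, 136.39999389648438], [553.5, 180.10000610351562]], array([212, 193,  26,  34, 344], dtype=int32))
  spot 0.7 [414.6, 299.9] [ 0.34826015 -0.22770799]
  spot 0.54 [227.9, 203.0] [0.53821137 0.14722626]
scene plate z 0.11774983244888848 (((486.7984619140625, 150.2570037841797), (153.1042022705078, 47.543670654296875), 8.898697853088379), [[407.5, 161.89999389648438], [414.79998779296875, 114.9000015258789], [566.0999755859375, 138.60000610351562], [558.7999877929688, 185.60000610351562]], array([ 366,  255,   70,   47, 1313], dtype=int32))
  spot 0.96 [403.7, 272.4] [0.48415763 0.15219238]
  spot 0.8 [321.3, 193.9] [ 0.4505025  -0.13120514]
  spot 0.77 [371.8, 236.5] [0.46159257 0.04240285]
```

View pics/w3.png

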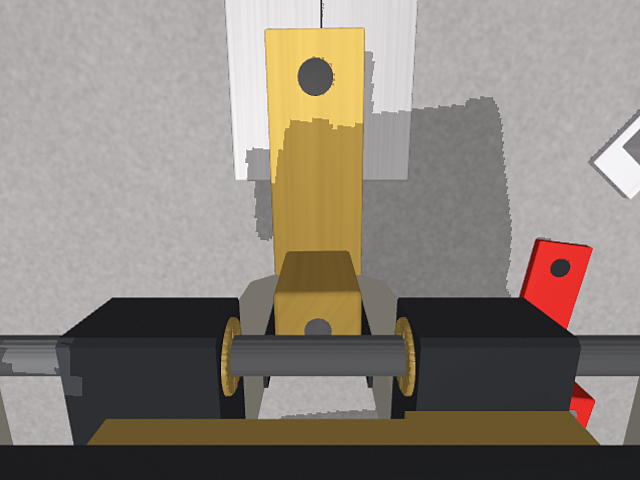

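View pics/w3_top.png

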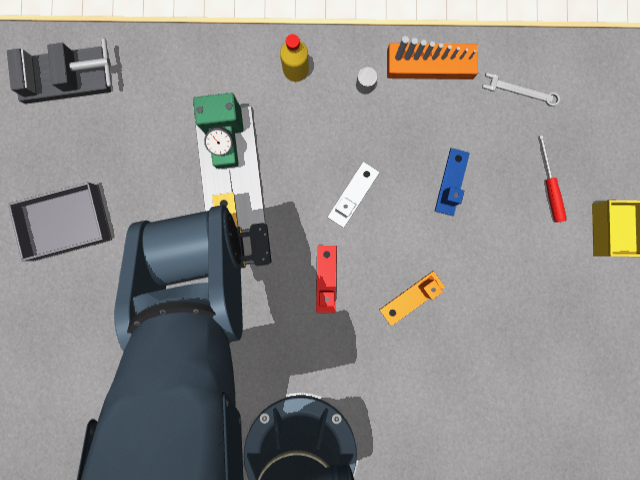

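The block is in front of the throat, lined up with the base centre line, with the spot at about (316,77). The top camera puts the spot 108 mm short of the axis and less than 1 mm off laterally. I'll lower it until it hovers about 3.5 mm over the base.

play_rows:
  commands:
    - [[0,0,2],[0,0,0],-0.5]
    - [[0,0,2],[0,0,0],-0.5]
    - [[0,0,2],[0,0,0],-0.5]
    - [[0,0,1.5],[0,0,0],-0.5]
    - [[0,0,1.0],[0,0,0],-0.5]
    - [[0,0,0.65],[0,0,0],-0.5]
    - [[0,0,0],[0,0,0],-0.5]
    - [[0,0,0],[0,0,0],-0.5]

```text
t: 7.3
tcp_pos: [0.4426, 0.1417, 0.0426]
orientation: [0.998, 0.067, 0.0, -0.0]
wrist_force: [0.4, 0.3, -3.2]
finger_gap: 0.0318
```

```bash
python3 -c "
from m import *
meas('w4')
d=capture('wrist')
"
```

```text
7.3 [0.44258582 0.14166377 0.04255817] (np.float64(7.650159861216421), array([ 6.16803342e-04, -5.49405079e-05, -9.99999808e-01])) 0.031755013865362676 [ 0.37615922  0.33289982 -3.20102552]
wrist plate z 0.027221409629036297 (((501.618408203125, 149.76805114746094), (112.6231460571289, 43.5682373046875), 8.311262130737305), [[442.70001220703125, 163.1999969482422], [449.0, 120.0999984741211], [560.5, 136.39999389648438], [554.2000122070312, 179.5]], array([  265,    28,   100,   247, 20533], dtype=int32))
slopes [-0.00716064  0.0005005 ]
  spot 0.94 [314.9, 175.3] [0.494887 0.149459]
  spot 0.61 [614.3, 389.7] [ 0.40152421 -0.02876769]
top plate z 0.02685270822213659 (((528.3978271484375, 154.55421447753906), (57.8847770690918, 43.781429290771484), 8.25592041015625), [[496.6000061035156, 172.10000610351562], [502.8999938964844, 128.6999969482422], [560.2000122070312, 137.0], [553.9000244140625, 180.39999389648438]], array([222, 199,  23,  26, 259], dtype=int32))
  spot 0.78 [233.8, 207.6] [0.53895933 0.15253118]
  spot 0.62 [415.0, 298.4] [ 0.34290641 -0.24848014]
  spot 0.57 [324.3, 280.0] [ 0.38126772 -0.04913338]
scene plate z 0.026684129768934972 (((486.2729187011719, 150.80667114257812), (152.502685546875, 45.98876190185547), 7.905580997467041), [[407.6000061035156, 163.10000610351562], [413.8999938964844, 117.5], [565.0, 138.5], [558.5999755859375, 184.10000610351562]], array([ 365,  291,   65,   46, 1173], dtype=int32))
  spot 0.85 [320.3, 193.5] [ 0.3723842  -0.23839358]
  spot 0.76 [357.3, 245.1] [ 0.42813829 -0.03473827]
  spot 0.63 [399.9, 309.1] [0.4862303  0.15588135]
```

View pics/w4.png

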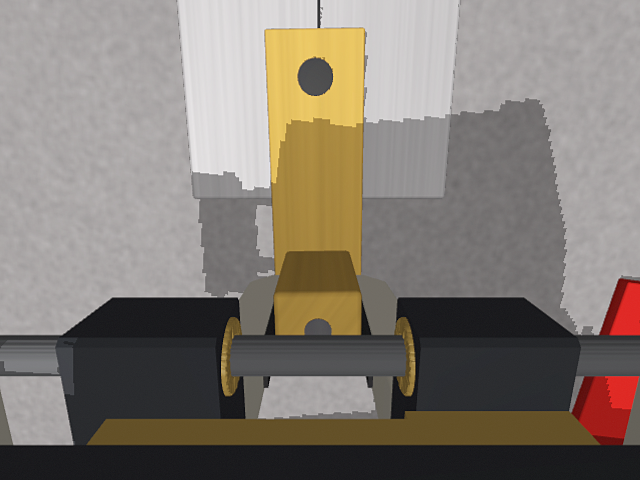

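View pics/w4_scene.png

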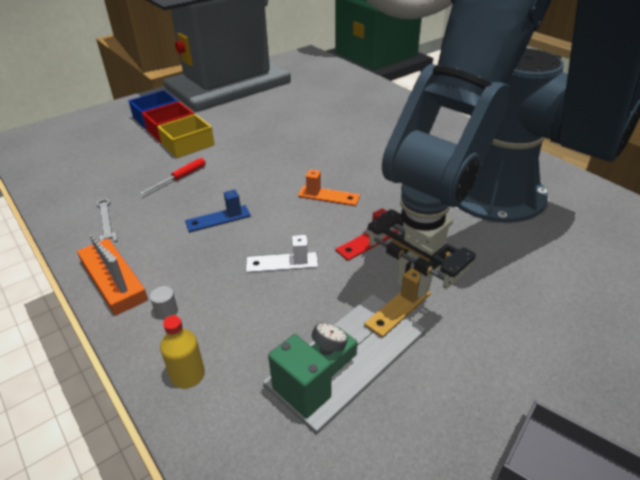

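Plate top measures 27 mm, against the tip at 33 mm. I'll slide in slowly, checking partway.

play_rows:
  commands:
    - [[0.5,0,0],[0,0,0.01],-0.5]
    - [[1,0,0],[0,0,0],-0.5]
    - [[1,0,0],[0,0,0],-0.5]
    - [[1,0,0],[0,0,0],-0.5]
    - [[1,0,0],[0,0,0],-0.5]
    - [[0.5,0,0],[0,0,0],-0.5]
    - [[0,0,0],[0,0,0],-0.5]

```text
t: 8.35
tcp_pos: [0.4925, 0.148, 0.042]
orientation: [0.998, 0.062, 0.0, -0.0]
wrist_force: [-0.2, -0.8, -2.7]
finger_gap: 0.0318
```

```bash
python3 -c "
from m import *
meas('w5')
"
```

```text
8.35 [0.49249736 0.14798812 0.04204715] (np.float64(7.088910086185117), array([ 2.76710447e-04, -1.57493543e-05, -9.99999962e-01])) 0.03179687248886656 [-0.19181203 -0.7918624  -2.70978267]
wrist plate z 0.026672868459829885 (((551.60302734375, 155.5624542236328), (112.65477752685547, 43.50260925292969), 7.783864498138428), [[492.79998779296875, 169.5], [498.70001220703125, 126.4000015258789], [610.4000244140625, 141.60000610351562], [604.5, 184.6999969482422]], array([  265,    28,   100,   247, 20551], dtype=int32))
slopes [-0.00748378  0.0002064 ]
  spot 0.61 [316.3, 177.0] [0.54416576 0.15450978]
  spot 0.59 [611.8, 409.0] [ 0.43763193 -0.02458187]
  spot 0.95 [414.3, 300.0] [ 0.33935535 -0.24704958]
  spot 0.68 [324.7, 279.9] [ 0.38146812 -0.05001849]
scene plate z 0.026151332370799363 (((534.7061157226562, 156.20057678222656), (152.21676635742188, 46.02092361450195), 7.644184589385986), [[456.20001220703125, 168.89999389648438], [462.29998779296875, 123.30000305175781], [613.2000122070312, 143.5], [607.0999755859375, 189.10000610351562]], array([ 350,  304,   65,   48, 1168], dtype=int32))
  spot 0.64 [379.3, 322.6] [0.53887277 0.15616344]
  spot 0.6 [321.3, 193.5] [ 0.37002845 -0.23745181]
  spot 0.52 [348.2, 245.3] [ 0.44354962 -0.04688648]
```

View pics/w5.png

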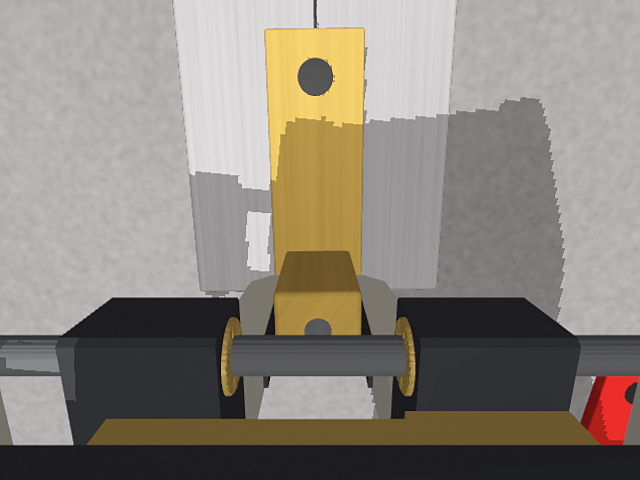

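The plate is now on the base's centre line (both at column 315), and the top and scene cameras agree on about 57 mm to go.

play_rows:
  commands:
    - [[0.5,-0.01,0],[0,0,0],-0.5]
    - [[0.7,-0.01,0],[0,0,0],-0.5]
    - [[0.8,-0.01,0],[0,0,0],-0.5]
    - [[0.8,-0.01,0],[0,0,0],-0.5]
    - [[0.8,-0.01,0],[0,0,0],-0.5]
    - [[0.8,-0.01,0],[0,0,0],-0.5]
    - [[0.8,0,0],[0,0,0],-0.5]
    - [[0.5,0,0],[0,0,0],-0.5]
    - [[0,0,0],[0,0,0],-0.5]

```text
t: 9.55
tcp_pos: [0.549, 0.1556, 0.0421]
orientation: [0.998, 0.062, 0.0, -0.0]
wrist_force: [-0.3, -0.7, -2.8]
finger_gap: 0.0316
```

```bash
python3 -c "
from m import *
meas('w6')
"
```

```text
9.55 [0.5489525  0.15562673 0.04208931] (np.float64(7.087639334523681), array([ 3.91229375e-04, -6.73493666e-05, -9.99999921e-01])) 0.031572057856400014 [-0.31316533 -0.72718383 -2.77927687]
wrist plate z 0.02671075970414563 (((589.4259033203125, 160.65087890625), (75.06484985351562, 43.47233200073242), 7.817053318023682), [[549.2999877929688, 177.10000610351562], [555.2000122070312, 134.0], [629.5999755859375, 144.1999969482422], [623.7000122070312, 187.3000030517578]], array([  268,   119,    96,   156, 12695], dtype=int32))
slopes [-0.01666773 -0.00061039]
  spot 0.74 [317.6, 225.1] [0.5775747  0.15864392]
  spot 0.64 [610.6, 438.5] [ 0.47506155 -0.02239074]
  spot 0.73 [323.7, 278.7] [ 0.3840768  -0.04779654]
  spot 0.56 [414.2, 299.8] [ 0.33979358 -0.24682132]
scene plate z 0.02600625424803804 (((591.438720703125, 164.4120330810547), (149.7241668701172, 44.98706817626953), 7.9487433433532715), [[514.2000122070312, 176.3000030517578], [520.4000244140625, 131.8000030517578], [668.7000122070312, 152.5], [662.5, 197.0]], array([340, 321,  56,  51, 708], dtype=int32))
  spot 0.75 [369.5, 329.4] [0.56376737 0.15712208]
  spot 0.65 [315.4, 191.7] [ 0.37670463 -0.25256739]
```

View pics/w6.png

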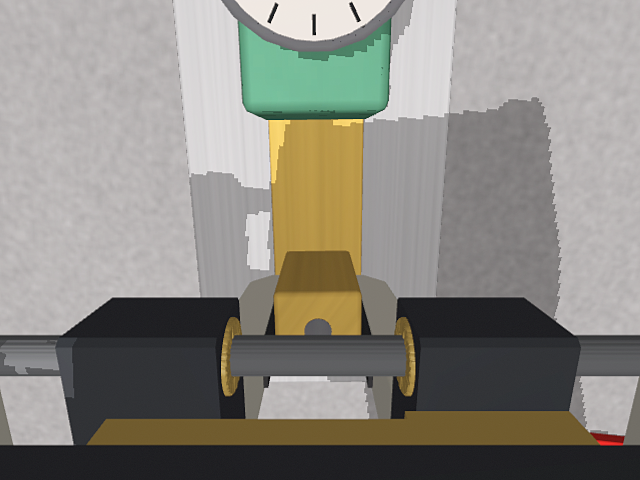

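View pics/w6_scene.png

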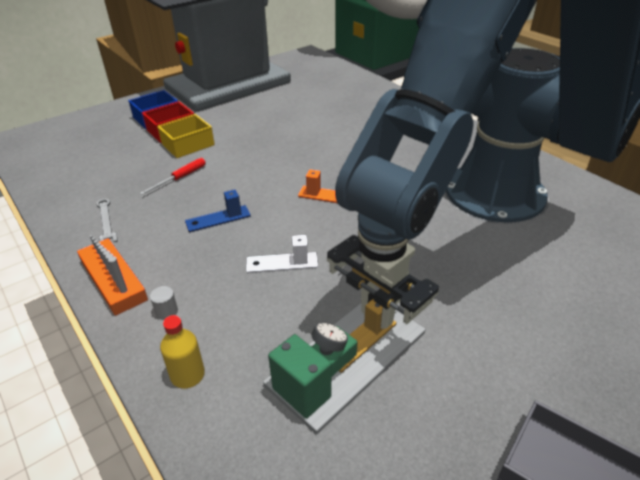

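It sits centred under the head, which spans columns 240–390 with its front at row 119, and nothing is touching. I'll set it down and let go.

play_rows:
  commands:
    - [[0,0,0.1],[0,0,0],-0.5]
    - [[0,0,0.1],[0,0,0],-0.5]
    - [[0,0,0.1],[0,0,0],-0.5]
    - [[0,0,0.03],[0,0,0],-0.5]
    - [[0,0,0],[0,0,0],-0.5]
    - [[0,0,0],[0,0,0],-0.5]

```text
t: 10.45
tcp_pos: [0.5484, 0.1556, 0.0391]
orientation: [0.998, 0.062, 0.0, -0.0]
wrist_force: [-2.7, -0.3, 5.4]
finger_gap: 0.0319
```

```bash
python3 - <<'E'
from h import *
d,s=wcap("w7");W=world(d);print(s["tcp_pos"],s["wrist_force"])
a=np.radians(7.68);g=np.array([.6445,.1695])
for v in (112,116,120,124,140,160): 
    p=W[v,317]; q=p[:2]-g; print(v,p,q@[np.cos(a),np.sin(a)],q@[-np.sin(a),np.cos(a)],p[2]-.015)
E
```

```text
[0.54836799 0.15555439 0.03909573] [-2.7273848  -0.28706127  5.41219609]
112 [0.62605569 0.16487593 0.06593978] -0.018896821935385343 -0.0021176925596962906 0.050939782628727434
116 [0.62603734 0.1649297  0.04556867] -0.018907822874355648 -0.002061949836813984 0.03056867457628111
120 [0.62572932 0.1649526  0.0232828 ] -0.0192100228312682 -0.0019980937604952074 0.00828279855622864
124 [0.62393363 0.16472547 0.02439703] -0.021019962474457383 -0.001983210724201435 0.009397032791008078
140 [0.616915   0.16385331 0.02308062] -0.02809218587995849 -0.0019095707791914472 0.008080616857539871
160 [0.60785255 0.16272325 0.02281046] -0.03722436108954874 -0.0018183859705339872 0.007810455240012101
```

Contact with the base is confirmed at about 5 N upward. The head front face measures −19 mm against a nominal −20, so the gauge pose is right. Release and retreat.

play_rows:
  commands:
    - [[0,0,0],[0,0,0],0.6]
    - [[0,0,0],[0,0,0],0.6]
    - [[0,0,0],[0,0,0],0.6]
    - [[0,0,0],[0,0,0],0.6]
    - [[0,0,0],[0,0,0],0.6]
    - [[0,0,0],[0,0,0],0.6]

```text
t: 11.1
tcp_pos: [0.5484, 0.1556, 0.0388]
orientation: [0.998, 0.062, 0.0, -0.0]
wrist_force: [0.3, -0.1, 0.1]
finger_gap: 0.0733
```

play_rows:
  commands:
    - [[0,0,-1],[0,0,0],0.6]
    - [[0,0,-2],[0,0,0],0.6]
    - [[0,0,-3],[0,0,0],0.6]
    - [[0,0,-4],[0,0,0],0.6]
    - [[-2,0,-4],[0,0,0],0.6]
    - [[-4,0,0],[0,0,0],0.6]
    - [[-4,0,0],[0,0,0],0.6]
    - [[-3,0,0],[0,0,0],0.6]
    - [[0,0,0],[0,0,0],0.6]
    - [[0,0,0],[0,0,0],0.6]

```text
t: 12.1
tcp_pos: [0.4198, 0.1396, 0.1798]
orientation: [0.998, 0.062, 0.001, -0.0]
wrist_force: [0.4, 0.0, -0.3]
finger_gap: 0.0741
```

```bash
python3 - <<'E'
from h import *
g=np.array([.6445,.1695])
for c in ["wrist","scene","top"]:
    if c=="wrist": d,s=wcap("w8"); print(s["t"],s["tcp_pos"],s["finger_gap"],s["wrist_force"])
    else: d=capture(c); cv2.imwrite(f"pics/w8_{c}.png",d["img"][:,:,::-1])
    W=world(d);Z=W[...,2];H,S,V=cv2.split(cv2.cvtColor(d["img"],cv2.COLOR_RGB2HSV))
    br=(H>15)&(H<27)&(S>90)&(np.hypot(W[...,0]-.57,W[...,1]-.16)<.12)
    for lo,hi,zz in((.016,.032,.023),(.072,.086,.079)):
        m=br&(Z>lo)&(Z<hi)
        if m.sum()>30: 
            print(c,zz,np.median(Z[m]),rect(m,d,zz)[:2])
            if zz<.05:
                A=np.c_[W[m][:,:2],np.ones(m.sum())];print("slopes",np.linalg.lstsq(A,W[m][:,2],rcond=None)[0][:2])
E
```

```text
12.1 [0.41975558 0.13961639 0.17979821] 0.07406765311133663 [ 0.36226324  0.00857723 -0.32910196]
wrist 0.023 0.023604637538389706 (((553.0285034179688, 155.89862060546875), (77.66912078857422, 43.554412841796875), 7.584754467010498), [[511.70001220703125, 172.39999389648438], [517.4000244140625, 129.1999969482422], [594.4000244140625, 139.39999389648438], [588.5999755859375, 182.60000610351562]])
slopes [-0.00236219  0.00329267]
wrist 0.079 0.07948760070953126 (((548.84228515625, 155.46397399902344), (30.920305252075195, 31.58692741394043), 8.049595832824707), [[531.2999877929688, 168.89999389648438], [535.7000122070312, 137.6999969482422], [566.4000244140625, 142.0], [561.9000244140625, 173.3000030517578]])
scene 0.023 0.023001717334901417 (((589.950927734375, 163.43006896972656), (151.306396484375, 44.80500411987305), 7.642048358917236), [[512.0, 175.60000610351562], [517.9000244140625, 131.1999969482422], [667.9000244140625, 151.3000030517578], [662.0, 195.6999969482422]])
slopes [-0.00592943 -0.02533826]
scene 0.079 0.07859457964361238 (((551.7123413085938, 159.13690185546875), (34.1528205871582, 35.59580612182617), 7.401684761047363), [[532.5, 174.60000610351562], [537.0999755859375, 139.3000030517578], [570.9000244140625, 143.6999969482422], [566.4000244140625, 179.0]])
top 0.023 0.023061591088896938 (((572.709716796875, 159.1680908203125), (115.35801696777344, 43.904605865478516), 8.03652286529541), [[512.5, 172.8000030517578], [518.7000122070312, 129.39999389648438], [632.9000244140625, 145.5], [626.7999877929688, 189.0]])
slopes [-0.00155638  0.00279859]
top 0.079 0.07924377743199829 (((548.7734375, 155.58944702148438), (30.753721237182617, 32.355491638183594), 8.757495880126953), [[531.0999755859375, 169.1999969482422], [536.0, 137.3000030517578], [566.4000244140625, 141.89999389648438], [561.5, 173.89999389648438]])
```

View pics/w8.png

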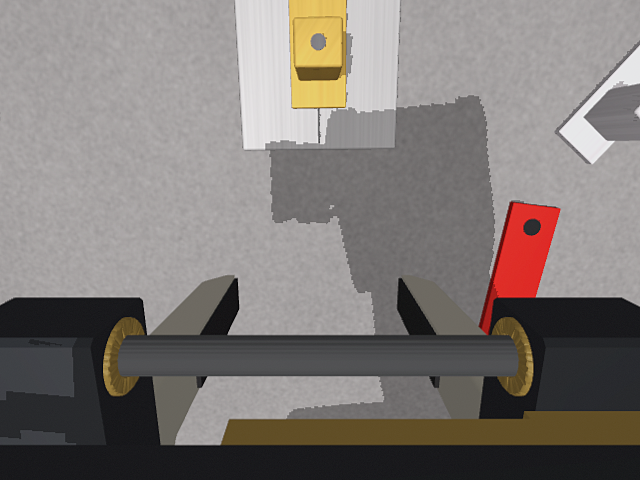

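View pics/w8_scene.png

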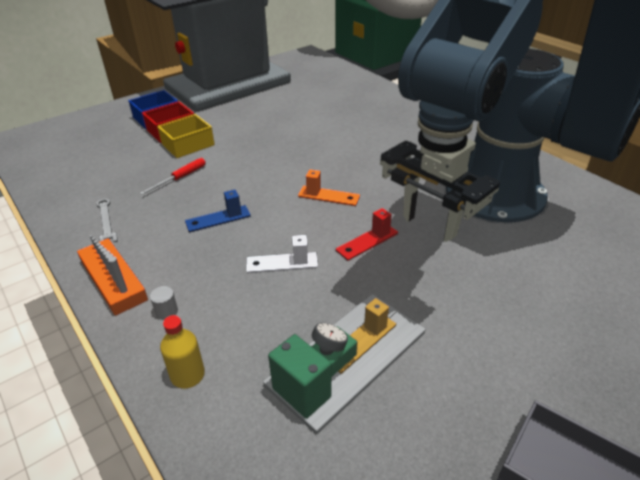

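The block lies flat with its top face at 23 mm. From the top camera the spot is at (644.4,169.0) mm and the gauge axis at (644.3,169.0). The bystanders haven't moved, so I'll hand in.

```bash
python3 -c "
from cell import *
print(close_job())"
```

```text
the job is handed in; nothing more can be done
None
```

I gripped the brass block by its upright block and slid the tongue under the gauge head about 3 mm above the base. I then set it down with about 5 N of contact, let go, backed the arm clear and handed the job in, having used about 12 s of the 37 s; no verdict was given.

**Position:** From the top camera, the spot (worked out from the block's rear edge, since the head hides it) is within about 1 mm of the measuring axis. The scene camera put the gauge and block about 2–3 mm away from where the top camera had them. The two agreed within about 1 mm on the distance left to slide, well inside the 12 mm limit.

**Lie:** The plate's top face is 8 mm above the base and the block is square to the gauge within about 0.5°. The wrist and top cameras showed a tilt below 0.005 rad. The scene camera's fit gave about 0.026 rad, from a view that takes in few and oblique points; that is still under the 0.08 limit.

**Surroundings:** No wrist force suggested contact with the head, and the gripper touches nothing. The aluminium and blue blocks look unmoved in the last scene picture; I did not measure them again.

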